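# Unclamp a ball tray and hold it level over the ioniser

### The job

Swing the red handle of the toggle clamp over centre and fully back so that the sample tray is free, then lift the tray out of its nest by its upright grip and carry it, without letting the loose steel ball roll out of its pocket, to the ioniser. Finish while holding the tray level and still in the air, centred over the round grille with its underside about 100 mm above the grille; do not put it down or let go. Leave the two bottles and the tip box where they stand.

Things in the scene. Friction and masses are not known exactly. Their poses are not given: they have to be found in the camera images.
- tray_grip (a point): Centre of the blue upright grip, 30 mm (x) by 12 mm (y, the way to close the fingers), 42 mm high, amid a tray plate 140 (x) by 84 (y) by 6 mm, whose underside lies 45 mm below this point. About 0.24 kg; with the ball it balances under the grip. Tray axes: z up, ball pocket at -x, steel end under the clamp at +x. It sits with 2 mm play between locators 6 mm high: lift it straight up.
- tray_pocket (a point): Point on the tray 45 mm to -x of the grip: the ball's centre when it rests mid-pocket. The pocket is a blue ring on the plate, 32 mm inside, 38 mm outside, 3 mm high. The ball can roll 8 mm off the middle and climbs out at about 40 degrees of tilt, or less with jerks.
- ball_center (a point): Centre of the loose steel ball, 24 mm in diameter, 57 g, lying in the tray's pocket.
- nest: The dark grey nest plate (225 x 120 mm, 12 mm thick) that the tray lies on, with yellow locators and the toggle clamp; fixed to the bench. Origin on the bench under the tray's centre. Its x axis points from the tray to the clamp, z up.
- clamp_pivot (a point): Pivot of the toggle clamp, fixed, 100 mm to +x of the nest's origin and 50 mm above the bench, between two steel cheeks that reach 61 mm above the bench. The pivot's axis is the nest's y axis.
- clamp_handle (a point): Middle of the clamp's red handle: a round bar 18 mm thick, this point 56 mm and its end 85 mm from the pivot. Shut, it stands upright over the pivot, and a steel arm 12 mm high reaches 50 mm level from the pivot towards the tray, with a rubber foot on the tray's edge. Handle and arm are one L-shaped piece.
- clamp (a joint): Clamp angle, rad. 0: shut, handle upright, foot on the tray. Grows as the handle swings away from the tray (to nest +x); 2.0: fully back at its stop, handle past level, arm leaning back, tray free. It falls shut by its weight below about 0.6 and falls back to the stop beyond about 0.8; about 1 N at the handle moves it.
- grille (a point): Centre of the round steel grille (95 mm across) in the top of the blue ioniser, a fixed box 130 x 130 mm, 50 mm high. This point lies 50 mm above the bench; z up.
- pink_bottle: Pink bottle with red cap, 40 mm in diameter, 85 mm high; origin under its centre. Bystander.
- amber_jar: Brown jar with blue cap, 44 mm in diameter, 75 mm high; origin under its centre. Bystander.
- tip_box: Blue pipette tip box with pale lid, 72 x 58 mm, 57 mm high; origin under its centre. Bystander.

How it is judged:
By the outcome, as a careful person would: the job done as asked, in the order asked, and still so for the second after the job is handed in, while the arm keeps its last pose, push and grip.
It also fails if it takes over 64 s, if anything falls off the work surface, if the arm or the gripper's body presses on something with over 40 N, if the wrist force passes 120 N, or if a joint passes its speed limit or range.

### The arm

A 7-joint arm with a two-finger parallel gripper is mounted at the origin on the work surface. World frame = base frame: x ahead of the robot, y to its left, z up, the work surface at z = 0. Lengths are in m, angles in rad, forces in N, time in s.
With the tool pointing down it reaches from about 0.425 to 1.025 m from the base axis. Payload 3.6 kg.
Tool frame: the origin (TCP) lies at the very end of the fingers, on their centre line; the grasp point (between the pads) lies 19 mm behind it; z points along the fingers, x is the direction in which the jaws open and shut, and the axes are right-handed (so a half turn about z gives the same grasp; the last joint's range is limited). The gripper opens to 85 mm and grips with 20 to 120 N. Pads are 22 mm wide; open, the fingers measure 114 mm over their backs; the gripper's body (76 mm by 85 mm) begins 54 mm behind the grasp point. The pads swing forward as they close: fully open they stand 13 mm farther back than shut.
Start: joints at [1.06, 0.591, 0.048, 1.609, -0.033, 0.943, -0.034], TCP at [0.294, -0.663, 0.231] pointing down, gripper open.
Joint ranges: [-2.69, 2.69], [-0.47, 2.24], [-1.27, 1.36], [0.19, 2.51], [-1.53, 4.68], [0.08, 2.07], [-3.09, 3.09]. Speed limits (rad/s): [2.57, 2.57, 3.14, 3.14, 3.14, 3.14, 3.14].

### API

Orientations are given as [roll, pitch, yaw] about the fixed x, y, z axes, in that order (R = Rz(yaw) Ry(pitch) Rx(roll)).
In Python, from workcell import get_obs, eyes, ticket gives the robot as it stands.
- The arm moves only by the shell command python3 -m handwheel 'ROWS' [FORCE]. ROWS is text: rows parted by semicolons, each of 7 numbers parted by spaces: the turn, a rotation vector about the tool's x, y, z in units of 10 degrees (1.0 is 10 degrees), then the shift along the tool's x, y, z in units of 50 mm (1.0 is 50 mm), then the finger opening in mm, from 0 to 85.4. A call has 1 to 12 rows; each row is the pose to reach, as a shift and turn from the pose commanded when the call began, along the tool's axes at that moment; what a row does not reach only later rows make up. A row lasts 1/8 s, in which the tool goes at most 62.5 mm and 10.7 degrees, less where a joint would pass 70% of its speed; a pose out of reach is approached as far as the arm can. A call with a gripper value outside its range is refused whole. The fingers move at their own pace and stop on an object; FORCE is the grip in N (left out, the last holds). Time passes only in rows, so rows that repeat a pose let the fingers close. It gives the time, the measured TCP pose, the force and the opening at its end, in the units of the state.
- get_obs(): the state, without advancing time (a new reading comes with each control period).
- eyes.grab_frame(name): name is "scene" or "top"; returns a dict with "pixels" (384x512x3 uint8, red, green, blue), "fx", "fy", "cx", "cy" (pixels), "distortion" ([k1, k2, p1, p2, k3] as OpenCV has them; the pictures are not rectified), "world_to_cam" (4x4, takes a point from world to camera coordinates). Camera axes: x right, y up, looking along -z (the intrinsics and any distortion apply to the point x, -y, -z); pixel columns grow to the right and rows downward; lengths in m; the calibration is good to about 2 mm. A picture is of the moment at which its call begins. There is no depth.
- ticket.sign_off(): hands the job in, once; it reports no verdict.
The state is a dict: "time_s": time; "joints": joint angles; "joint_velocities": joint speeds; "effort": joint torques, N m; "tcp_pos": TCP position; "tcp_rot": TCP orientation; "wrist_force": force on the tool from outside, world axes, zero at the start; "moment": the same for the moment, N m; "width": finger opening in m.
Only numpy, scipy, OpenCV 4.12 (cv2) and the standard library are available. Lean on these libraries where they do the work, as an engineer would, in place of code of your own. Each camera call takes 0.05 s, during which the arm holds its last target. There are 200 camera calls.

## Working session

There is one attempt and no reset: what is moved stays moved. The work goes in short steps, Python scripts to look and compute and a shell command to move; the robot and the scene stay as the last step left them, time stands still between calls to the robot, and variables do not carry over. Pictures are saved under pics/ and viewed, about 8 in all and at most 12, crops included, and the job is handed in when it is done.

```bash
mkdir -p pics; ls; python3 - <<'E'
from workcell import get_obs, eyes
import cv2,numpy as np,pickle
o=get_obs();print({k:np.round(v,3).tolist() for k,v in o.items()})
F={}
for n in("scene","top"):
    f=eyes.grab_frame(n);F[n]=f
    cv2.imwrite(f"pics/{n}0.png",f["pixels"][:,:,::-1])
    print(n,f["fx"],f["fy"],f["cx"],f["cy"],f["distortion"],np.round(f["world_to_cam"],3).tolist())
pickle.dump(F,open("f0.pkl","wb"))
E
```

```text
pics
{'time_s': 0.0, 'joints': [1.061, 0.592, 0.048, 1.61, -0.033, 0.943, -0.034], 'joint_velocities': [0.0, -0.001, 0.001, -0.001, -0.001, -0.002, -0.0], 'effort': [-0.001, -54.869, 1.547, -19.812, 0.01, 0.009, -0.0], 'tcp_pos': [0.293, -0.662, 0.23], 'tcp_rot': [3.141, 0.002, -1.154], 'wrist_force': [-0.002, -0.612, 0.262], 'moment': [-0.028, -0.003, -0.033], 'width': 0.086}
scene 495.26291060658474 495.26291060658474 252.02355141780774 185.0226337644164 [-0.21767496  0.          0.          0.          0.        ] [[-0.89, 0.456, -0.007, 0.469], [-0.392, -0.755, 0.526, 0.152], [0.235, 0.471, 0.851, -1.175], [0.0, 0.0, 0.0, 1.0]]
top 467.9038061510326 467.9038061510326 256.34083577048347 184.14830613859468 [-0.07497553  0.          0.          0.          0.        ] [[0.022, -1.0, -0.013, -0.021], [0.985, 0.02, 0.172, -0.514], [-0.171, -0.016, 0.985, -1.053], [0.0, 0.0, 0.0, 1.0]]
```

View pics/scene0.png

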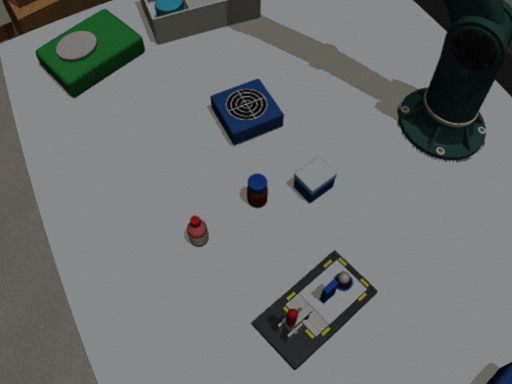

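View pics/top0.png

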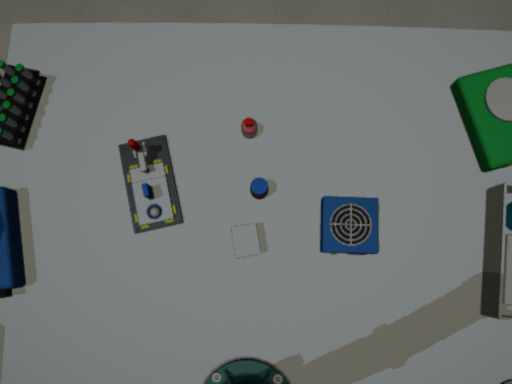

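The scene view shows the nest around (315,308), the red handle at (292,316), the grip at (328,288), the ball at (344,279) and the grille at (246,103). The top view shows the nest at (150,185), the handle at (134,144), the ball at (154,212) and the grille at (350,224).

```bash
cat > h.py <<'E'
import cv2,numpy as np
def K(f): return np.array([[f["fx"],0,f["cx"]],[0,f["fy"],f["cy"]],[0,0,1.]])
D=np.diag([1.,-1,-1])
def ray(f,uv):
    p=cv2.undistortPoints(np.array(uv,float).reshape(-1,1,2),K(f),np.array(f["distortion"]))[:,0]
    M=np.array(f["world_to_cam"]);R=M[:3,:3];c=-R.T@M[:3,3]
    d=np.c_[p,np.ones(len(p))]@D@R
    return c,d/np.linalg.norm(d,axis=1)[:,None]
def onplane(f,uv,z):
    c,d=ray(f,uv);return c+d*((z-c[2])/d[:,2])[:,None]
def tri(fa,ua,fb,ub):
    A=np.zeros((3,3));b=np.zeros(3);L=[]
    for f,u in((fa,ua),(fb,ub)):
        c,d=ray(f,[u]);P=np.eye(3)-np.outer(d[0],d[0]);A+=P;b+=P@c;L.append((P,c))
    x=np.linalg.solve(A,b);return x,[np.linalg.norm(P@(x-c)) for P,c in L]
def proj(f,X):
    M=np.array(f["world_to_cam"]);X=np.atleast_2d(X)@M[:3,:3].T+M[:3,3]
    return cv2.projectPoints(X@D,np.zeros(3),np.zeros(3),K(f),np.array(f["distortion"]))[0][:,0]
def blobs(f,lo,hi,roi=None,amin=8):
    hsv=cv2.cvtColor(f["pixels"],cv2.COLOR_RGB2HSV);m=cv2.inRange(hsv,np.array(lo),np.array(hi))
    if roi: k=np.zeros_like(m);x0,y0,x1,y1=roi;k[y0:y1,x0:x1]=1;m=m*k
    n,l,s,c=cv2.connectedComponentsWithStats(m)
    return m,[(tuple(np.round(c[i],1)),s[i].tolist()) for i in range(1,n) if s[i,4]>=amin]
E
python3 - <<'E'
from h import *
import pickle
F=pickle.load(open("f0.pkl","rb"));s,t=F["scene"],F["top"]
R={"scene":(245,245,385,370),"top":(110,125,190,240)}
for n,f in F.items():
    for nm,lo,hi in(("yellow",(22,120,80),(35,255,255)),("blue",(100,120,40),(130,255,255)),("red",(0,150,60),(8,255,255))):
        print(n,nm,blobs(f,lo,hi,R[n])[1])
    m,_=blobs(f,(0,0,0),(180,110,75),R[n]);m=cv2.morphologyEx(m,cv2.MORPH_CLOSE,np.ones((25,25)))
    c=max(cv2.findContours(m,0,2)[0],key=cv2.contourArea);r=cv2.minAreaRect(c);q=cv2.boxPoints(r)
    P=onplane(f,q,.012);print(n,"nest",q.round(1).tolist(),P.round(3)[:,:2].tolist(),np.linalg.norm(P-np.roll(P,1,0),axis=1).round(3),P.mean(0).round(4))
gr={"scene":(200,70,300,150),"top":(315,190,385,260)}
for n,f in F.items():
    m,_=blobs(f,(100,120,40),(130,255,255),gr[n]);m=cv2.morphologyEx(m,cv2.MORPH_CLOSE,np.ones((15,15)));
    print(n,"ion",cv2.minAreaRect(max(cv2.findContours(m,0,2)[0],key=cv2.contourArea)))
    m,_=blobs(f,(0,0,90),(180,100,255),gr[n])
    cs=[c for c in cv2.findContours(cv2.morphologyEx(m,cv2.MORPH_CLOSE,np.ones((5,5))),0,2)[0] if cv2.contourArea(c)>300]
    for c in cs: 
        e=cv2.fitEllipse(c)
        if 30<max(e[1])<60: print(n,"grille",e,onplane(f,[e[0]],.05).round(4))
a=cv2.resize(s["pixels"][240:370,245:385],None,fx=4,fy=4,interpolation=2);b=cv2.resize(t["pixels"][125:245,110:190],(347,520),interpolation=2)
cv2.imwrite("pics/crop0.png",cv2.resize(np.hstack([a,b]),(800,461))[:,:,::-1])
for nm,(u,f,z) in {"pinkcap":((249,121),t,.085),"jarcap":((259,184),t,.075),"tip":((245,239),t,.057)}.items(): print(nm,onplane(f,[u],z).round(3))
E
```

```text
scene yellow [((np.float64(342.2), np.float64(261.6)), [338, 258, 9, 8, 30]), ((np.float64(327.2), np.float64(263.2)), [323, 260, 9, 8, 30]), ((np.float64(364.1), np.float64(282.2)), [360, 279, 9, 8, 35]), ((np.float64(290.4), np.float64(295.9)), [286, 292, 10, 9, 34]), ((np.float64(361.8), np.float64(296.3)), [358, 293, 9, 8, 33]), ((np.float64(285.4), np.float64(308.5)), [283, 306, 6, 6, 21]), ((np.float64(325.1), np.float64(331.0)), [321, 327, 9, 9, 38]), ((np.float64(309.2), np.float64(333.2)), [305, 329, 9, 10, 39])]
scene blue [((np.float64(334.3), np.float64(286.5)), [323, 275, 30, 24, 166])]
scene red [((np.float64(292.6), np.float64(313.5)), [288, 309, 10, 10, 69])]
scene nest [[250.10000610351562, 323.29998779296875], [333.8999938964844, 245.0], [378.0, 292.1000061035156], [294.20001220703125, 370.5]] [[0.643, 0.219], [0.419, 0.153], [0.396, 0.281], [0.613, 0.335]] [0.12  0.234 0.13  0.224] [0.5179 0.247  0.012 ]
top yellow [((np.float64(157.2), np.float64(160.5)), [153, 159, 9, 4, 24]), ((np.float64(133.2), np.float64(166.1)), [129, 164, 9, 5, 24]), ((np.float64(165.9), np
[... 655 characters left out ...]
 np.float64(142.6)), [128, 139, 7, 8, 40])]
top nest [[116.30000305175781, 144.10000610351562], [165.3000030517578, 134.10000610351562], [183.5, 223.10000610351562], [134.5, 233.10000610351562]] [[0.614, 0.34], [0.642, 0.218], [0.422, 0.162], [0.396, 0.279]] [0.227 0.124 0.226 0.12 ] [0.5184 0.2499 0.012 ]
scene ion ((246.74815368652344, 106.18247985839844), (44.426597595214844, 61.59918975830078), 70.01689147949219)Traceback (most recent call last):
  File "<stdin>", line 18, in <module>
cv2.error: OpenCV(4.12.0) /io/opencv/modules/imgproc/src/shapedescr.cpp:361: error: (-201:Incorrect size of input array) There should be at least 5 points to fit the ellipse in function 'fitEllipseNoDirect'
```

```bash
python3 - <<'E'
from h import *
import pickle
F=pickle.load(open("f0.pkl","rb"));s,t=F["scene"],F["top"]
R={"scene":(245,245,385,370),"top":(110,125,190,240)}
for n,f in F.items():
    Y=[b[0] for b in blobs(f,(22,120,80),(35,255,255),R[n])[1]]
    P=onplane(f,Y,.017)[:,:2]; 
    # centre: pair opposite points (farthest) -> midpoints
    mids=[];
    for i in range(8):
        j=np.argmax(np.linalg.norm(P-P[i],axis=1));
    c=P.mean(0);r=cv2.minAreaRect(P.astype(np.float32));q=cv2.boxPoints(r)
    print(n,"loc mean",c.round(4),"rect",np.round(r[0],4),np.round(r[1],3),r[2])
G={"scene":(222,84,272,124),"top":(326,199,376,249)}
for n,f in F.items():
    m,_=blobs(f,(0,0,75),(180,110,255),G[n])
    k,l,st,ce=cv2.connectedComponentsWithStats(m);i=1+np.argmax(st[1:,4]);pts=cv2.convexHull(np.argwhere(l==i)[:,::-1].astype(np.int32))
    e=cv2.fitEllipse(pts);print(n,"grille",np.round(e[0],1),np.round(e[1],1),onplane(f,[e[0]],.05).round(4))
print("handle tri",tri(s,(292.6,313.5),t,(131,142.6)))
a=cv2.resize(s["pixels"][240:370,245:385],None,fx=4,fy=4,interpolation=2);b=cv2.resize(t["pixels"][125:245,110:190],(347,520),interpolation=2)
cv2.imwrite("pics/crop0.png",cv2.resize(np.hstack([a,b]),(800,461))[:,:,::-1])
for nm,(u,f,z) in {"pinkcap":((249,121),t,.085),"jarcap":((259,184),t,.075),"tip":((245,239),t,.057)}.items(): print(nm,onplane(f,[u],z).round(3))
E
```

```text
scene loc mean [0.4909 0.2401] rect [0.4907 0.2407] [0.15  0.094] 14.446640968322754
top loc mean [0.4924 0.244 ] rect [0.4925 0.2442] [0.151 0.094] 14.24942398071289
scene grille [244.2 105.4] [27.9 38.1] [[ 0.429  -0.2304  0.05  ]]
top grille [350.4 224.2] [42.1 43.2] [[ 0.4245 -0.2287  0.05  ]]
handle tri (array([0.58782111, 0.2673289 , 0.13066035]), [np.float64(0.0005156362767587846), np.float64(0.0005156362767587833)])
pinkcap [[0.656 0.009 0.085]]
jarcap [[ 0.51  -0.017  0.075]]
tip [[0.385 0.012 0.057]]
```

View pics/crop0.png

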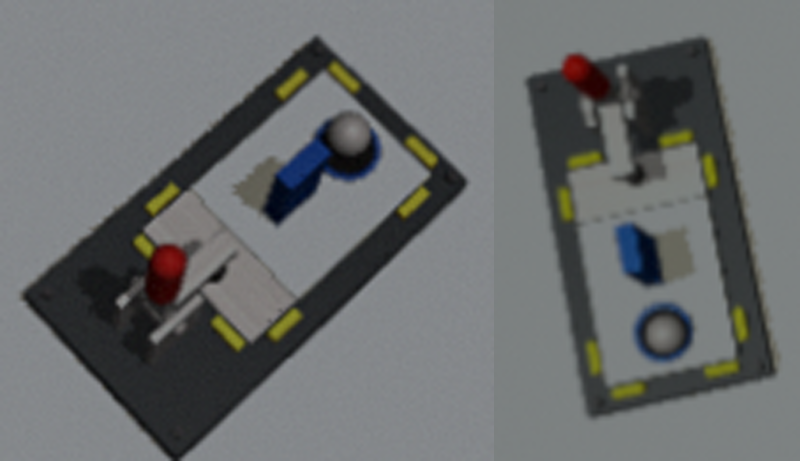

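The crop shows the clamp shut with the handle upright, the grip between the handle and the ball, and the ball in its ring. The two views agree within 4 mm. The triangulated handle tip (0.588, 0.267) matches the pivot predicted from the locators (0.589, 0.267). Next I close the fingers and move to the tray side of the handle, staying high.

```bash
cat > go.py <<'E'
# prints the handwheel row for a target given as world x y z yaw (tool down), or "n" nest u v z
import sys,numpy as np
from scipy.spatial.transform import Rotation as R
from workcell import get_obs
O=np.array([.4917,.242]);a=np.radians(14.35);U=np.array([np.cos(a),np.sin(a)]);V=np.array([-U[1],U[0]])
o=get_obs();p=np.array(o["tcp_pos"]);r=R.from_euler("xyz",o["tcp_rot"])
for q in sys.argv[1:]:
    w=q.split(",");x=np.array(w[1:4],float)
    if w[0]=="n": x[:2]=O+x[0]*U+x[1]*V
    yaw=float(w[4]) if len(w)>4 else a-np.pi/2
    t=R.from_euler("xyz",[np.pi,0,yaw])
    print(q,"world",x.round(3),"row",((r.inv()*t).as_rotvec(degrees=True)/10).round(3),(r.inv().apply(x-p)/.05).round(3))
E
python3 go.py n,0.062,0,0.23
```

```text
n,0.062,0,0.23 world [0.552 0.257 0.23 ] row [0.002 0.012 0.954] [-14.722 -12.176   0.033]
```

```bash
python3 -m handwheel '0 0 0.95 -14.7 -12.2 0 0; 0 0 0.95 -14.7 -12.2 0 0; 0 0 0.95 -14.7 -12.2 0 0; 0 0 0.95 -14.7 -12.2 0 0; 0 0 0.95 -14.7 -12.2 0 0; 0 0 0.95 -14.7 -12.2 0 0; 0 0 0.95 -14.7 -12.2 0 0; 0 0 0.95 -14.7 -12.2 0 0; 0 0 0.95 -14.7 -12.2 0 0; 0 0 0.95 -14.7 -12.2 0 0; 0 0 0.95 -14.7 -12.2 0 0; 0 0 0.95 -14.7 -12.2 0 0' 40; python3 go.py n,0.062,0,0.23
```

```text
time_s: 1.6
tcp_pos: [0.4979, 0.0605, 0.2312]
tcp_rot: [3.142, -0.0, -1.32]
wrist_force: [0.8, -0.9, -0.3]
width: -0.0003
n,0.062,0,0.23 world [0.552 0.257 0.23 ] row [ 0.    -0.002  0.002] [-3.547 -2.02   0.023]
```

```bash
python3 -m handwheel '0 0 0 -3.55 -2.02 0 0; 0 0 0 -3.55 -2.02 0 0; 0 0 0 -3.55 -2.02 0 0; 0 0 0 -3.55 -2.02 0 0; 0 0 0 -3.55 -2.02 0 0; 0 0 0 -3.55 -2.02 0 0;0 0 0 -3.55 -2.02 0 0'; python3 go.py n,0.062,0,0.106 n,0.1,0,0.106 n,0.13,0,0.102 n,0.165,0,0.088; python3 - <<'E'
from workcell import eyes
import cv2
f=eyes.grab_frame("scene");cv2.imwrite("pics/s1.png",cv2.resize(f["pixels"][200:384,200:440],(780,598))[:,:,::-1])
E
```

```text
time_s: 2.48
tcp_pos: [0.5515, 0.253, 0.2312]
tcp_rot: [3.141, -0.001, -1.323]
wrist_force: [0.2, 0.2, 0.2]
width: 0.0002
n,0.062,0,0.106 world [0.552 0.257 0.106] row [ 0.005 -0.008 -0.016] [-0.087 -0.029  2.504]
n,0.1,0,0.106 world [0.589 0.267 0.106] row [ 0.005 -0.008 -0.016] [-0.089 -0.789  2.504]
n,0.13,0,0.102 world [0.618 0.274 0.102] row [ 0.005 -0.008 -0.016] [-0.09  -1.389  2.583]
n,0.165,0,0.088 world [0.652 0.283 0.088] row [ 0.005 -0.008 -0.016] [-0.093 -2.089  2.862]
```

View pics/s1.png

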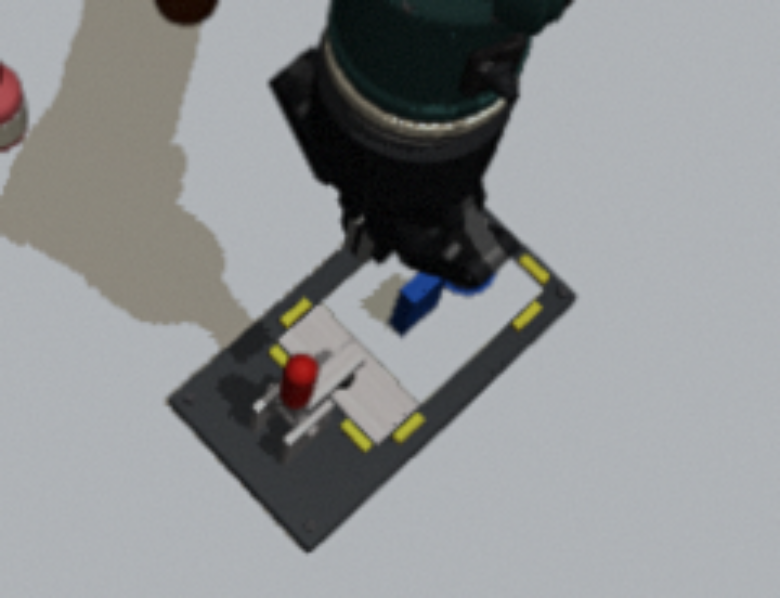

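The picture shows the gripper short of the upright red handle, on the tray side. I go down, then push along the arc.

```bash
python3 -m handwheel '0 0 0 -0.09 -0.03 1.25 0; 0 0 0 -0.09 -0.03 2.5 0; 0 0 0 -0.09 -0.03 2.5 0; 0 0 0 -0.09 -0.3 2.5 0; 0 0 0 -0.09 -0.55 2.5 0; 0 0 0 -0.09 -0.8 2.5 0; 0 0 0 -0.09 -1.1 2.53 0; 0 0 0 -0.09 -1.4 2.6 0; 0 0 0 -0.09 -1.75 2.7 0; 0 0 0 -0.09 -2.1 2.85 0; 0 0 0 -0.09 -2.1 2.85 0; 0 0 0 -0.09 -2.1 2.85 0'; python3 go.py n,0.165,0,0.088 n,0.165,0,0.23 n,0,0,0.23; python3 - <<'E'
from workcell import eyes
import cv2
f=eyes.grab_frame("scene");cv2.imwrite("pics/s2.png",cv2.resize(f["pixels"][200:384,200:440],(780,598))[:,:,::-1])
E
```

```text
time_s: 4.03
tcp_pos: [0.6516, 0.2861, 0.0885]
tcp_rot: [3.14, -0.0, -1.32]
wrist_force: [-1.3, -0.2, 0.6]
width: 0.0001
n,0.165,0,0.088 world [0.652 0.283 0.088] row [ 0.006 -0.001  0.004] [0.061 0.018 0.01 ]
n,0.165,0,0.23 world [0.652 0.283 0.23 ] row [ 0.006 -0.001  0.004] [ 0.061  0.021 -2.83 ]
n,0,0,0.23 world [0.492 0.242 0.23 ] row [ 0.006 -0.001  0.004] [ 0.059  3.321 -2.826]
```

View pics/s2.png

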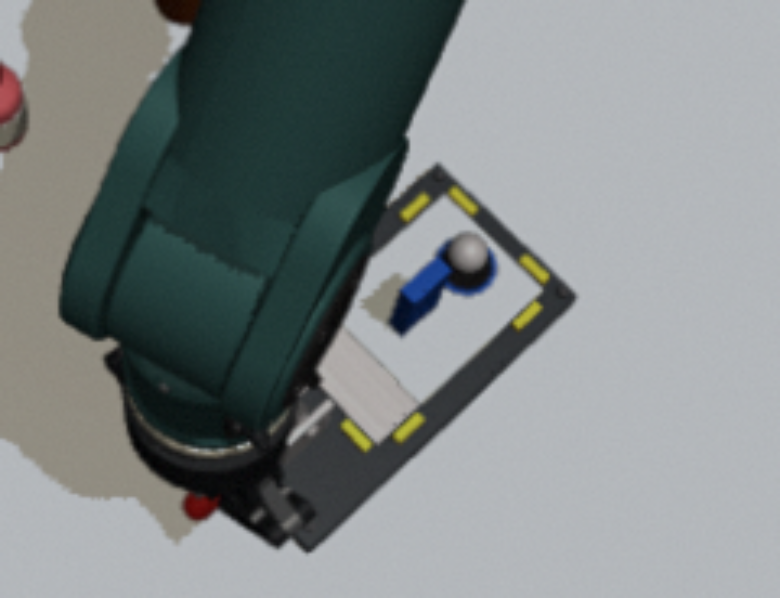

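The red knob now lies well back, beyond the gripper. I raise the tool, move over the tray, open the fingers, and check with both cameras.

```bash
python3 -m handwheel '0 0 0 0.06 0 -1.2 0; 0 0 0 0.06 0 -2.4 0; 0 0 0 0.06 0 -2.8 0; 0 0 0 0.06 0 -2.8 40; 0 0 0 0.06 1.2 -2.8 40; 0 0 0 0.06 2.4 -2.8 40; 0 0 0 0.06 3.32 -2.8 40; 0 0 0 0.06 3.32 -2.8 40;0 0 0 0.06 3.32 -2.8 40'; python3 - <<'E'
from h import *
from workcell import eyes
import pickle
F={n:eyes.grab_frame(n) for n in("scene","top")};s,t=F["scene"],F["top"];pickle.dump(F,open("f1.pkl","wb"))
R={"scene":(245,245,385,370),"top":(110,105,190,240)}
rb={n:blobs(f,(0,150,50),(8,255,255),R[n])[1] for n,f in F.items()};print(rb)
a=cv2.resize(s["pixels"][230:370,235:385],(428,400));b=cv2.resize(t["pixels"][105:245,105:195],(257,400))
cv2.imwrite("pics/s3.png",np.hstack([a,b])[:,:,::-1])
# expected handle at 2.0 rad
from go import O,U
for th in (1.2,2.0):
  X=[np.r_[O+U*(.1+r*np.sin(th)),.05+r*np.cos(th)] for r in(.056,.085)]
  print(th,proj(s,X).round(1).tolist(),proj(t,X).round(1).tolist())
E
```

```text
time_s: 5.2
tcp_pos: [0.4919, 0.2418, 0.2276]
tcp_rot: [3.14, -0.0, -1.32]
wrist_force: [0.1, 0.1, 1.2]
width: 0.0401
{'scene': [((np.float64(268.0), np.float64(347.5)), [257, 336, 23, 24, 243])], 'top': [((np.float64(138.7), np.float64(131.8)), [136, 125, 7, 15, 80])]}
1.2 [[268.0, 343.1], [256.3, 352.0]] [[134.6, 127.9], [131.4, 115.9]]
2.0 [[268.0, 348.3], [257.1, 359.2]] [[139.4, 133.5], [138.7, 124.9]]
```

View pics/s3.png

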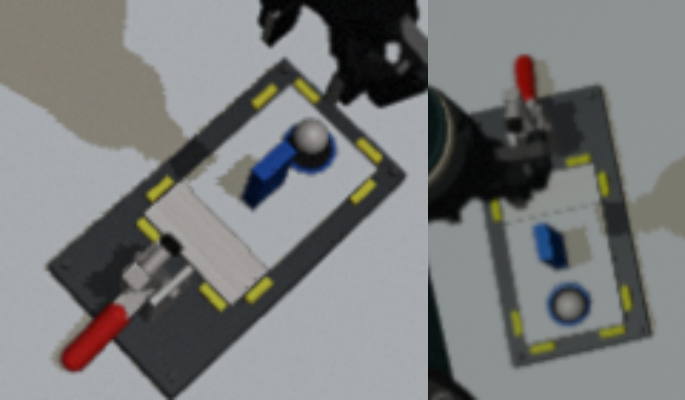

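The clamp is fully back: the red blob's extent matches the 2.0 rad projection in both views. The tray is free and the ball is in its pocket. I check the grip and tray position before grasping.

```bash
python3 - <<'E'
from h import *
import pickle
from go import O,U,V
F=pickle.load(open("f1.pkl","rb"))
C=[np.r_[O+U*a*.015+V*b*.006,z] for a in(-1,1) for b in(-1,1) for z in(.036,.078)]
for n,f in F.items():
    p=proj(f,C);print(n,"pred",p.min(0).round(1),p.max(0).round(1))
    h=cv2.convexHull(p.astype(np.float32));k=np.zeros(f["pixels"].shape[:2],np.uint8);cv2.fillConvexPoly(k,h.astype(np.int32),1)
    roi={"scene":(310,270,340,305),"top":(138,178,154,201)}[n]
    print(blobs(f,(100,120,30),(130,255,255),roi)[1],"hull centroid",np.mean(np.argwhere(k)[:,::-1],0).round(1))
    print("ball pred",proj(f,np.r_[O-U*.045,.03]).round(1))
E
python3 go.py n,0,0,0.12 n,0,0,0.038
```

```text
scene pred [319.7 278.5] [338.6 301.1]
[((np.float64(329.6), np.float64(289.5)), [321, 275, 19, 27, 219])] hull centroid [328.5 289.5]
ball pred [[343.5 279.7]]
top pred [141.7 182.5] [153.5 198.9]
[((np.float64(147.2), np.float64(190.7)), [142, 184, 11, 15, 111])] hull centroid [147.2 189.9]
ball pred [[154.  210.9]]
n,0,0,0.12 world [0.492 0.242 0.12 ] row [ 0.001 -0.     0.   ] [-0.003  0.03   2.162]
n,0,0,0.038 world [0.492 0.242 0.038] row [ 0.001 -0.     0.   ] [-3.000e-03  2.900e-02  3.802e+00]
```

```bash
python3 -m handwheel '0 0 0 0 0.03 1.1 40; 0 0 0 0 0.03 2.1 40; 0 0 0 0 0.03 3 40; 0 0 0 0 0.03 3.6 40; 0 0 0 0 0.03 3.8 40; 0 0 0 0 0.03 3.8 40; 0 0 0 0 0.03 3.8 30; 0 0 0 0 0.03 3.8 24; 0 0 0 0 0.03 3.8 18; 0 0 0 0 0.03 3.8 5; 0 0 0 0 0.03 3.8 5; 0 0 0 0 0.03 3.8 5' 60; python3 go.py n,0,0,0.038
```

```text
time_s: 6.8
tcp_pos: [0.491, 0.242, 0.0396]
tcp_rot: [-3.141, 0.0, -1.32]
wrist_force: [-1.8, 0.2, 5.2]
width: 0.0112
n,0,0,0.038 world [0.492 0.242 0.038] row [-0.006  0.002  0.002] [ 0.003 -0.013  0.031]
```

Width 11 mm, so the grip is held. I lift straight up, gently.

```bash
python3 -m handwheel '0 0 0 0 0 -0.03 5; 0 0 0 0 0 -0.1 5; 0 0 0 0 0 -0.22 5; 0 0 0 0 0 -0.4 5; 0 0 0 0 0 -0.65 5; 0 0 0 0 0 -0.95 5; 0 0 0 0 0 -1.3 5; 0 0 0 0 0 -1.65 5; 0 0 0 0 0 -1.95 5; 0 0 0 0 0 -2.15 5; 0 0 0 0 0 -2.25 5; 0 0 0 0 0 -2.28 5' 60; python3 - <<'E'
from h import *
from workcell import eyes,get_obs
F={n:eyes.grab_frame(n) for n in("scene","top")};s,t=F["scene"],F["top"]
print(get_obs()["moment"])
a=cv2.resize(s["pixels"][200:384,200:440],(520,399));b=cv2.resize(t["pixels"][105:245,105:195],(257,399))
cv2.imwrite("pics/s4.png",np.hstack([a,b])[:,:,::-1])
E
```

```text
time_s: 8.3
tcp_pos: [0.4905, 0.2416, 0.1528]
tcp_rot: [3.141, -0.0, -1.32]
wrist_force: [0.4, 0.4, -2.7]
width: 0.011
[-0.00869135 -0.05555959 -0.02942669]
```

View pics/s4.png

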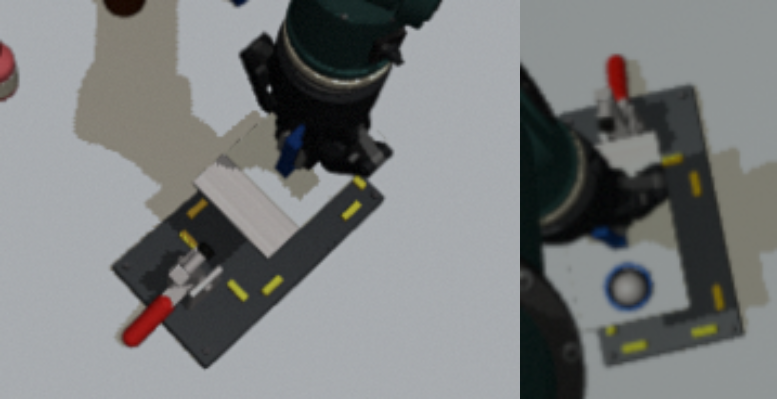

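The tray is lifted, level, with the ball in its ring, and about 2.8 N on the wrist. I refine the grille centre with the ioniser's outline before carrying.

```bash
python3 - <<'E'
from h import *
import pickle
F=pickle.load(open("f0.pkl","rb"))
th=np.linspace(0,2*np.pi,60)
for n,f in F.items():
    roi={"scene":(200,70,300,150),"top":(315,190,385,260)}[n]
    g={"scene":(222,82,272,124),"top":(326,199,376,249)}[n]
    for v in(60,90,120):
        m,_=blobs(f,(0,0,v),(180,110,255),g);k=cv2.morphologyEx(m,cv2.MORPH_CLOSE,np.ones((5,5)))
        nn,l,st,ce=cv2.connectedComponentsWithStats(k);i=1+np.argmax(st[1:,4])
        h=cv2.convexHull(np.argwhere(l==i)[:,::-1].astype(np.int32))[:,0]
        P=onplane(f,h,.05)[:,:2].astype(np.float32);c,r=cv2.minEnclosingCircle(P);print(n,v,np.round(c,4),"diam",round(2*r,4))
    m,_=blobs(f,(95,100,20),(130,255,255),roi);m=cv2.morphologyEx(m,cv2.MORPH_CLOSE,np.ones((15,15)))
    q=max(cv2.findContours(m,0,2)[0],key=cv2.contourArea)
    r=cv2.minAreaRect(onplane(f,q[:,0],.05)[:,:2].astype(np.float32));print(n,"box@50mm",np.round(r[0],4),np.round(r[1],4),r[2])
E
python3 go.py w,0.426,-0.2295,0.178,-1.32
```

```text
scene 60 [ 0.4114 -0.255 ] diam 0.148
scene 90 [ 0.4109 -0.2559] diam 0.1467
scene 120 [ 0.424  -0.2984] diam 0.0604
scene box@50mm [ 0.4298 -0.2166] [0.1539 0.1368] 89.1307601928711
top 60 [ 0.4251 -0.2289] diam 0.0991
top 90 [ 0.4251 -0.2289] diam 0.0991
w,0.426,-0.2295,0.178,-1.32 world [ 0.426 -0.23   0.178] row [ 0.004 -0.001  0.001] [ 8.805  3.588 -0.506]Traceback (most recent call last):
  File "<stdin>", line 10, in <module>
    return _wrapfunc(a, 'argmax', axis=axis, out=out, **kwds)
    return bound(*args, **kwds)
ValueError: attempt to get argmax of an empty sequence
```

```bash
python3 -m handwheel '0 0 0 .04 .02 0 5; 0 0 0 .18 .07 -.01 5; 0 0 0 .40 .16 -.02 5; 0 0 0 .71 .29 -.04 5; 0 0 0 1.10 .45 -.06 5; 0 0 0 1.54 .63 -.09 5; 0 0 0 1.98 .81 -.11 5; 0 0 0 2.43 .99 -.14 5; 0 0 0 2.87 1.17 -.16 5; 0 0 0 3.31 1.35 -.19 5; 0 0 0 3.75 1.53 -.21 5; 0 0 0 4.19 1.71 -.24 5'; python3 -m handwheel '0 0 0 .44 .18 -.02 5; 0 0 0 .88 .36 -.05 5; 0 0 0 1.32 .54 -.07 5; 0 0 0 1.76 .72 -.1 5; 0 0 0 2.21 .9 -.12 5; 0 0 0 2.65 1.08 -.15 5; 0 0 0 3.09 1.26 -.17 5; 0 0 0 3.53 1.44 -.2 5; 0 0 0 3.92 1.61 -.22 5; 0 0 0 4.23 1.73 -.24 5; 0 0 0 4.45 1.82 -.25 5; 0 0 0 4.59 1.88 -.26 5'; python3 -m handwheel '0 0 0 .03 .01 0 5; 0 0 0 .04 .02 0 5; 0 0 0 .04 .02 0 5;0 0 0 .04 .02 0 5'; python3 go.py w,0.425,-0.2295,0.178,-1.32
```

```text
time_s: 9.9
tcp_pos: [0.459, 0.0153, 0.165]
tcp_rot: [3.141, -0.0, -1.321]
wrist_force: [0.4, -1.1, -2.0]
width: 0.0113
time_s: 11.4
tcp_pos: [0.4255, -0.2288, 0.1778]
tcp_rot: [3.142, 0.0, -1.32]
wrist_force: [-0.1, 0.0, -2.0]
width: 0.0115
time_s: 11.9
tcp_pos: [0.4254, -0.2299, 0.1778]
tcp_rot: [3.142, 0.0, -1.319]
wrist_force: [-0.4, -0.8, -3.1]
width: 0.0108
w,0.425,-0.2295,0.178,-1.32 world [ 0.425 -0.23   0.178] row [0.    0.001 0.006] [-0.01   0.007 -0.005]
```

```bash
python3 - <<'E'
from h import *
from workcell import eyes,get_obs
import pickle
F={n:eyes.grab_frame(n) for n in("scene","top")};s,t=F["scene"],F["top"];pickle.dump(F,open("f2.pkl","wb"))
a=cv2.resize(s["pixels"][50:170,170:310],(467,400));b=cv2.resize(t["pixels"][170:290,290:400],(330,360));b=cv2.copyMakeBorder(b,0,40,0,0,0)
cv2.imwrite("pics/s5.png",np.hstack([a,b])[:,:,::-1])
E
```

```text
(no output)
```

View pics/s5.png

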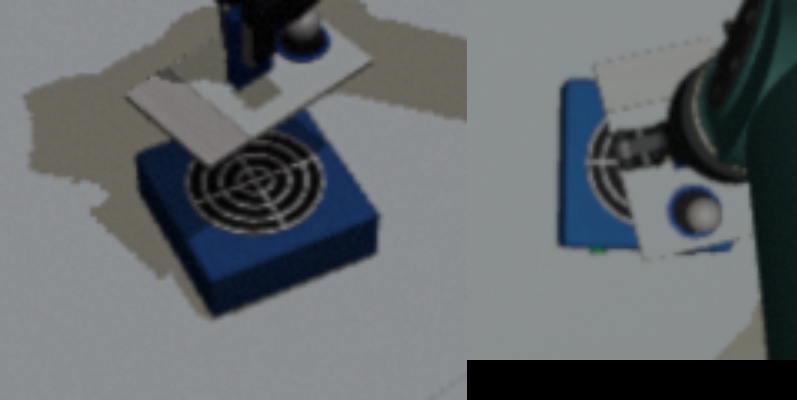

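The ball is in its ring on the level-looking tray, above the ioniser. I check the tray corners numerically (scene crop (125,97), (210,163), (372,62); top crop (593,66), (710,40), (643,261)) against the expected pose. I also fit the scene's grille ellipse, now seen unobstructed.

```bash
python3 - <<'E'
from h import *
import pickle
from workcell import get_obs
F=pickle.load(open("f2.pkl","rb"));s,t=F["scene"],F["top"]
o=get_obs();p=np.array(o["tcp_pos"]);a=o["tcp_rot"][2]+np.pi/2
U=np.array([np.cos(a),np.sin(a)]);V=np.array([-U[1],U[0]])
C=np.array([np.r_[p[:2]+U*i*.07+V*j*.042,.156] for i in(-1,1) for j in(-1,1)])
print("pred scene",proj(s,C).round(1).tolist(),"\npred top",proj(t,C).round(1).tolist())
S=np.array([(125,97),(210,163),(372,62)])/3.336+[170,50];T=np.array([(593-467,66),(710-467,40),(643-467,261)])/3+[290,170]
print("seen scene",S.round(1).tolist(),"seen top",T.round(1).tolist())
for z in(.15,.156,.162):print(z,onplane(s,S,z).round(3)[:,:2].tolist(),onplane(t,T,z).round(3)[:,:2].tolist())
print("C",C.round(3).tolist())
print("tri common corners",tri(s,S[0],t,T[0]),)
# grille from scene crop extremes: left,right,bottom + hub
G=np.array([(187,180),(326,180),(258,236),(257,181)])/3.336+[170,50];print("grille",onplane(s,G,.05).round(3)[:,:2].tolist())
th=np.linspace(0,6.28,80);q=proj(s,np.c_[.425+.0475*np.cos(th),-.229+.0475*np.sin(th),.05+0*th]);print("circle pred",q.min(0),q.max(0))
E
```

```text
pred scene [[256.0, 47.8], [281.9, 67.5], [207.1, 78.0], [232.5, 99.8]] 
pred top [[388.8, 247.6], [349.6, 257.2], [370.9, 182.5], [332.4, 191.5]]
seen scene [[207.5, 79.1], [232.9, 98.9], [281.5, 68.6]] seen top [[332.0, 192.0], [371.0, 183.3], [348.7, 257.0]]
0.15 [[0.502, -0.255], [0.479, -0.179], [0.346, -0.209]] [[0.483, -0.172], [0.503, -0.255], [0.348, -0.206]]
0.156 [[0.504, -0.25], [0.481, -0.174], [0.349, -0.204]] [[0.482, -0.171], [0.502, -0.253], [0.347, -0.205]]
0.162 [[0.506, -0.244], [0.483, -0.169], [0.353, -0.199]] [[0.481, -0.17], [0.501, -0.252], [0.347, -0.204]]
C [[0.368, -0.288, 0.156], [0.347, -0.207, 0.156], [0.504, -0.253, 0.156], [0.483, -0.172, 0.156]]
tri common corners (array([ 0.4989349, -0.1795848,  0.2095171]), [np.float64(0.029845467942707534), np.float64(0.0298454679427074)])
grille [[0.464, -0.254], [0.379, -0.209], [0.443, -0.186], [0.422, -0.23]]
circle pred [225.50972083  90.0169787 ] [266.50036994 121.05801511]
```

Corners agree within about 1 px in both views, which puts the top plate near z = 0.156. The "tri" line paired different corners, so I ignore it. The grille hub is at (0.422, -0.230) from scene and (0.425, -0.229) from top; the tool is at (0.4254, -0.2299). I hold briefly and hand in.

```bash
python3 -m handwheel '0 0 0 0 0 0 5; 0 0 0 0 0 0 5; 0 0 0 0 0 0 5; 0 0 0 0 0 0 5'; python3 - <<'E'
from workcell import get_obs,ticket,eyes
import numpy as np
from h import *
o=get_obs();print(np.abs(o["joint_velocities"]).max(),o["tcp_pos"],o["width"])
import pickle;F0=pickle.load(open("f0.pkl","rb"))["scene"];f=eyes.grab_frame("scene")
for r in((180,205,215,250),(240,170,275,212),(290,155,340,205)): print("bystander diff",np.abs(f["pixels"][r[1]:r[3],r[0]:r[2]].astype(int)-F0["pixels"][r[1]:r[3],r[0]:r[2]]).mean().round(1))
print(ticket.sign_off())
E
```

```text
time_s: 12.5
tcp_pos: [0.4254, -0.2304, 0.1778]
tcp_rot: [-3.142, -0.0, -1.32]
wrist_force: [0.1, 0.3, -3.4]
width: 0.0114
0.0014783781223438714 [ 0.42536037 -0.23035324  0.17781572] 0.011358760512332726
bystander diff 5.2
bystander diff 4.5
bystander diff 5.3
the job is handed in; nothing more can be done
None
```

I swung the clamp handle over centre until it rested fully back, lifted the tray straight up by its grip, and carried it to the ioniser. I handed the job in after about 12.5 s of robot time; sign-off gave no verdict.

**Clamp:** in both views the red handle matched where it should be at 2.0 rad.

**Tray:**
- It was held level and still, with the fingers 11 mm apart on the grip.
- The gripper was within about 1 to 3 mm of the grille centre. The two cameras differ by about 3 mm on where that centre is.
- The underside was about 100 mm above the grille, based on the grasp height. Tray corners matched the expected pose within about 1 pixel in both views.

**Ball:** it was in its pocket in the last picture I viewed, taken over the grille about half a second before hand-in.

**Bystanders:** I sent nothing near the bottles or tip box. The before/after images of them differ only slightly (mean 4.5 to 5.3 grey levels). I put that down to noise and shading, and did not measure their positions again.

**Checks that failed or disagreed:**
- One triangulation of a tray corner failed because it paired two different corners, so I ignored it.
- An automatic grille fit in the scene view was also unusable because other pixels got into it. I used the top view's fit and the scene view's hub position instead.

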